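# Check the modelling tools in at the tag reader

## Robot

A 6-joint arm with a two-finger parallel gripper is mounted at the origin on the work surface. World frame = base frame: x ahead of the robot, y to its left, z up, the work surface at z = 0. Lengths are in m, angles in rad, forces in N, time in s.
With the tool pointing down it reaches from about 0.275 to 0.75 m from the base axis. Payload 10.2 kg.
Tool frame: the origin (TCP) lies on the mounting face of the last link; the fingertips stand 173 mm ahead of it and the grasp point (between the pads) lies 155 mm ahead of it; z points along the fingers, y is the line along which they close (so a half turn about z gives the same grasp; the last joint's range is limited). The gripper opens to 85 mm and grips with 20 to 120 N. Pads are 22 mm wide; open, the fingers measure 114 mm over their backs; the gripper's body (76 mm by 85 mm) begins 54 mm behind the grasp point. The pads swing forward as they close: fully open they stand 13 mm farther back than shut.
Start: joints at [-1.372, 0.313, 1.498, -0, 1.331, -0.223], TCP at [0.215, -0.479, 0.405] pointing down, gripper open.
Joint ranges: [-2.94, 2.94], [-0.97, 2.17], [0.19, 2.56], [-1.23, 4.37], [0.02, 3.11], [-2.88, 2.88]. Speed limits (rad/s): [2.39, 2.39, 3.01, 3.14, 3.14, 3.14].

## Interface

Orientations are given as a unit quaternion [w, x, y, z].
In Python, from workcell import robot, snapshot, camera_model gives the robot as it stands.
- The arm moves only by the shell command python3 -m inch 'ROWS' [OPENING] [FORCE]. ROWS is JSON, a list that holds one entry, the list of rows, each a list of 4 numbers: the shift along the tool's x, y, z as a fraction of full scale, then the turn about the tool's z as a fraction of full scale. A call has 1 to 10 rows; each row is the pose to reach, as a shift and turn from the pose commanded when the call began, along the tool's axes at that moment; what a row does not reach only later rows make up. Full scale, the value 1, is 250 mm for a shift and 0.5 rad for a turn. A row lasts 1/12 s, in which the tool goes at most 41.7 mm and 7.16 degrees, less where a joint would pass 70% of its speed; a pose out of reach is approached as far as the arm can. A call with a number of a shift or a turn outside -1 to 1 is refused whole. A call with a gripper value outside its range is refused whole. OPENING is the opening, from 0 (shut) to 1 (fully open), set as the call begins (- or left out, the last holds). The fingers move at their own pace and stop on an object; FORCE is the grip in N (left out, the last holds). Time passes only in rows, so rows that repeat a pose let the fingers close. It gives the time, the measured TCP pose, the force, the opening and the grip force at its end, in the units of the state.
- robot.state(): the state, without advancing time (a new reading comes with each control period).
- snapshot(name): name is "side" or "top"; returns (picture, depth): 480x640x3 uint8, blue, green, red; 480x640 float32, m along the optical axis (not along the pixel's ray), 0 where there is no reading.
- camera_model(name): a dict with "fx", "fy", "cx", "cy" (pixels), "R" (3x3) and "t" (3): a world point X has camera coordinates R X + t. Camera axes: x right, y down, z forward; pixel columns grow to the right and rows downward; lengths in m; the calibration is good to about 2 mm. A picture is of the moment at which its call begins. camera_model takes no time and is no camera call.
- robot.job_done(): hands the job in; it is judged then, once.
The state is a dict: "time_s": time; "joint_pos": joint angles; "joint_velocities": joint speeds; "effort": joint torques, N m; "eef_pos": TCP position; "eef_rot": TCP orientation; "wrist_force": force on the tool from outside, world axes, zero at the start; "moment": the same for the moment, N m; "finger_gap": finger opening in m; "gripper_force": force on a finger pad.
Only numpy, scipy, OpenCV 4.12 (cv2) and the standard library are available. Lean on these libraries where they do the work, as an engineer would, in place of code of your own. Each camera call takes 0.05 s, during which the arm holds its last target. There are 200 camera calls.

## Task

Check the two clay tools back in: turn the tool cup on its pad so that its tag faces the reader's window, and stand the tools from the slanted rest upright in the cup, pushed fully down - the thick roller in the wide hole, the thin stylus in the narrow hole with its ball end up. The cup must end standing centred on the pad with its tag square to the window; leave the clay pieces and everything else on the table where they are.

Things in the scene. Friction and masses are not known exactly. Their poses are not given: they have to be found in the camera images.
- rest: (All sizes in mm.) Fixed wooden tool rest, base 140 x 136 x 8; origin: centre of its underside. Two V channels, at y = +40 and -40 in its frame, lean 40 degrees from vertical; the tools lie in them with their tops leaning to the rest's -x (towards the robot). A channel supports the lowest 85 of its tool; the remainder stands out free past its upper edge.
- roller: Thick wooden clay roller: plain cylinder 20 dia x 150 long, 45 g or so, foot chamfered 3 mm. The body's z runs along the roller from foot to top. The origin is NOT on the centreline (it lies 14.1 beside the foot): use the two points. It may lie in either channel.
- roller_foot (a point): centre of the roller's lower end face (z along the roller, towards its top)
- roller_top (a point): centre of the roller's upper end face, 150 from the foot
- stylus: Thin wooden modelling stylus: handle 11 dia x 126 long, then a 5 dia steel neck with a 10 dia steel ball at the top, 150 long in all, foot chamfered 3 mm. Body z runs from foot to ball. The origin is NOT on the centreline (7.8 beside the foot): use the two points. It may lie in either channel.
- stylus_foot (a point): centre of the stylus's lower end face (z along the stylus, towards the ball)
- stylus_top (a point): tip of the stylus's ball end, 150 from the foot
- cup: Loose metal cup, 66 dia x 88 tall, about 500 g; origin: centre of its underside, z up. A tag plate (white with dark bars, 26 wide, 12 to 86 high) stands out of its side at +x, to 42 from the axis. In its top, on its x axis, are two round holes with floors 20 above its underside (68 deep): a wide one, 25 dia, on the tag's side, and a narrow one, 15 dia, at the far side.
- cup_tag (a point): middle of the tag plate's outer face: 42 out along the cup's +x, 49 high
- wide_hole (a point): centre of the wide hole's mouth: cup frame x = +13.5, height 88
- narrow_hole (a point): centre of the narrow hole's mouth: cup frame x = -18.5, height 88
- reader: Fixed tag reader: base plate 210 x 100 x 6 (-50 to +160 along its x) with a round dark pad (80 dia) under the cup, and a scanner block 60 x 76 x 77 tall whose window looks at the pad. Origin: table level under the pad's centre; +x points from pad to window. The tag faces the window when the cup's +x points along the reader's +x.
- reader_pad (a point): centre of the pad's upper face, 6 above the table
- reader_window (a point): centre of the reader's dark window: 95 from the pad's centre along the reader's +x, 45 high
- egg: Bystander: white clay egg with a short wooden pin on top, 42 dia x 64 tall; origin: centre of its underside. Not to be disturbed.
- petal1: Bystander: white clay petal lying flat, 50 x 20 x 13; origin: centre of its underside. Not to be disturbed.
- petal2: Bystander: second white clay petal, same size; origin: centre of its underside. Not to be disturbed.
- cake: Bystander: round trinket box decorated like a white cake, 100 dia x 63 tall; origin: centre of its underside. Not to be disturbed.
- bottle: Bystander: clear drinks bottle with a cap, 64 dia x 210 tall; origin: centre of its underside. Not to be disturbed.
- marker: Bystander: marker pen lying flat, 130 x 13 x 13; origin: centre of its underside. Not to be disturbed.
- waterpot: Bystander: small glass pot, 64 dia x 55 tall; origin: centre of its underside. Not to be disturbed.
Mind the look-alikes: they are no part of the job. Leave any orange look-alike of the cup alone.

How it is judged:
By the outcome, as a careful person would: the job done as asked, in the order asked, and still so for the second after the job is handed in, with the robot touching nothing.
It also fails if it takes over 72 s, if anything falls off the work surface, if the arm or the gripper's body presses on something with over 40 N, if the wrist force passes 120 N, or if a joint passes its speed limit or range.

## Working session

There is one attempt and no reset: what is moved stays moved. The work goes in short steps, Python scripts to look and compute and a shell command to move; the robot and the scene stay as the last step left them, time stands still between calls to the robot, and variables do not carry over. Pictures are saved under pics/ and viewed, at most 12 in all, crops included, and the job is handed in when it is done.

```bash
ls; mkdir -p pics
python3 - <<'E'
from workcell import robot,snapshot,camera_model
import cv2,numpy as np
for n in("side","top"):
    p,d=snapshot(n); cv2.imwrite(f"pics/{n}0.png",p); np.save(f"pics/{n}0.npy",d)
    m=camera_model(n); R=np.array(m["R"]);print(n,m["fx"],m["cx"],m["cy"],"pos",-R.T@np.array(m["t"]),"fwd",R[2])
s=robot.state();print(s["eef_pos"],s["eef_rot"],s["finger_gap"],s["time_s"])
E
```

```text
pics
side 486.3591121321107 320.0613566236574 243.7401777430095 pos [ 0.40636902 -0.77237013  0.7703829 ] fwd [ 0.18103917  0.74609609 -0.64075381]
top 475.241431880424 312.68358463929593 236.93666575913943 pos [0.45220536 0.01596666 1.06049789] fwd [ 0.14148473 -0.02961758 -0.98949728]
[ 0.21492512 -0.47895253  0.40420259] [-5.75646523e-04  9.77837824e-01  2.09362981e-01 -9.77130126e-07] 0.0854328631172666 0.1
```

View pics/side0.png

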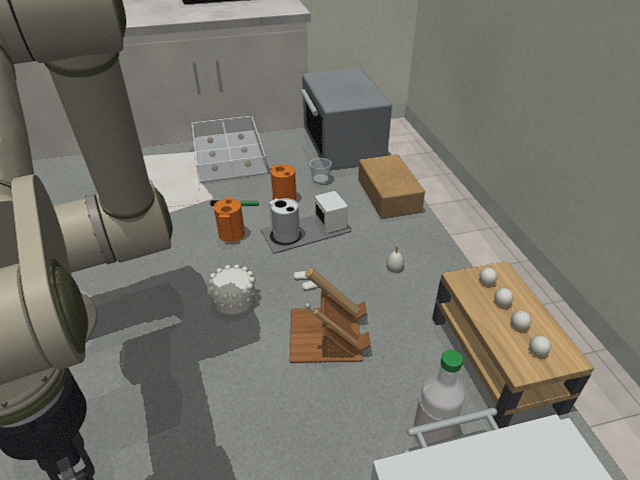

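View pics/top0.png

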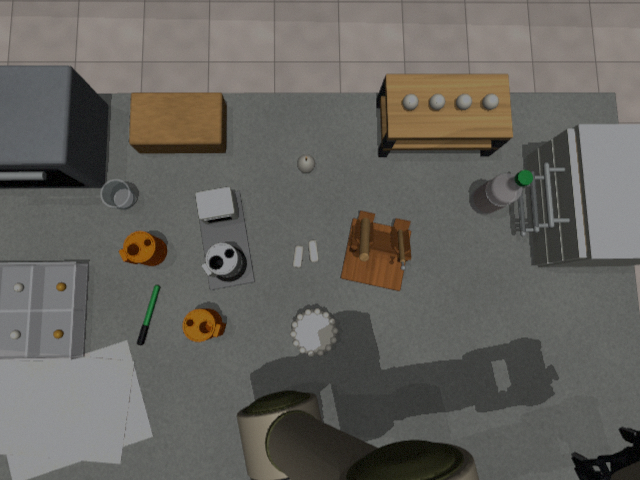

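The candidates for the cup are the metal one at top (222,261) / side (285,220) and two orange look-alikes at top (145,248) and (202,324). The metal one stands on the reader pad, so I choose that. For the tools, the roller is the thick one at top (365,240) and the stylus with its ball is at (403,250). The egg has a pin at (306,162) and the marker is at (148,315). Neither is a tool. Next is a close crop and the point cloud.

```bash
cat > h.py <<'E'
from workcell import robot,snapshot,camera_model
import cv2,numpy as np
def cloud(n,d):
    m=camera_model(n);R=np.array(m["R"]);t=np.array(m["t"])
    v,u=np.mgrid[0:480,0:640]
    P=np.stack([(u-m["cx"])/m["fx"]*d,(v-m["cy"])/m["fy"]*d,d],-1)
    return (P-t)@R
def ray(n,u,v,z):
    m=camera_model(n);R=np.array(m["R"]);c=-R.T@np.array(m["t"])
    w=R.T@np.array([(u-m["cx"])/m["fx"],(v-m["cy"])/m["fy"],1]);return c+w*(z-c[2])/w[2]
def proj(n,X):
    m=camera_model(n);p=np.array(m["R"])@np.array(X)+np.array(m["t"]);return m["fx"]*p[0]/p[2]+m["cx"],m["fy"]*p[1]/p[2]+m["cy"]
def yaw(s=None):
    s=s or robot.state();w,x,y,z=s["eef_rot"]
    X=np.array([1-2*(y*y+z*z),2*(x*y+w*z),2*(x*z-w*y)]);Y=np.array([2*(x*y-w*z),1-2*(x*x+z*z),2*(y*z+w*x)])
    return X,Y
E
python3 - <<'E'
from h import *
a=cv2.imread("pics/top0.png");b=cv2.imread("pics/side0.png")
A=cv2.resize(a[175:295,190:270],(400,600),interpolation=cv2.INTER_CUBIC)
B=cv2.resize(a[200:300,330:420],(400,300)[::1] and (360,400),interpolation=cv2.INTER_CUBIC)
o=np.zeros((600,800,3),np.uint8);o[:,:400]=A;o[:400,420:780]=B
o[400:600,420:780]=cv2.resize(b[185:255,255:381],(360,200),interpolation=cv2.INTER_CUBIC)
cv2.imwrite("pics/crop0.png",o)
P=cloud("top",np.load("pics/top0.npy"));z=P[...,2]
def blob(u0,u1,v0,v1,lo,hi):
    Q=P[v0:v1,u0:u1].reshape(-1,3);return Q[(Q[:,2]>lo)&(Q[:,2]<hi)]
c=blob(195,260,235,290,.088,.1);print("cup top",len(c),c.mean(0),c.min(0),c.max(0))
r=blob(190,245,180,225,.07,.09);print("block top",len(r),r.mean(0),cv2.minAreaRect((r[:,:2]*1000).astype(np.float32)))
bp=blob(190,265,180,295,.003,.009);print("plate",len(bp),cv2.minAreaRect((bp[:,:2]*1000).astype(np.float32)))
rb=blob(335,420,200,300,.005,.012);print("restbase",len(rb),cv2.minAreaRect((rb[:,:2]*1000).astype(np.float32)))
print("table z",np.median(z[300:310,250:280]))
E
```

```text
cup top 735 [0.54834511 0.17539654 0.0930729 ] [0.51677232 0.14144067 0.08800076] [0.5821521  0.21418205 0.09876767]
block top 1006 [0.66877609 0.19208825 0.07652894] ((669.5570678710938, 192.9488983154297), (60.53689956665039, 76.48713684082031), 10.329163551330566)
plate 2084 ((607.2305908203125, 176.34133911132812), (165.97975158691406, 259.3359069824219), 89.9817886352539)
restbase 1867 ((577.9492797851562, -152.3856201171875), (218.43040466308594, 176.50283813476562), 2.4279520511627197)
table z -0.00010562540372481406
```

View pics/crop0.png

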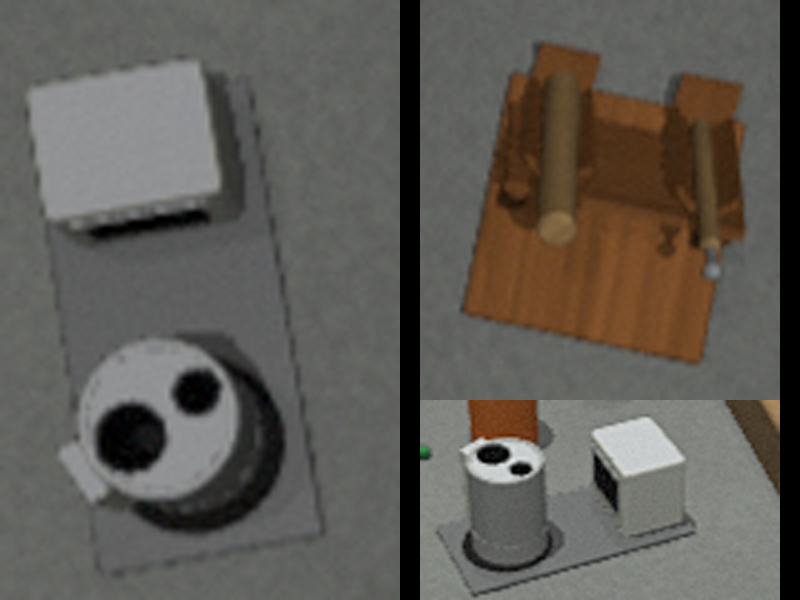

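The crop confirms the choice. The metal cup's tag plate is at crop (85,470), the wide hole at (130,437) and the narrow hole at (197,392). The thick roller is in the left channel and the ball stylus in the right. Now for the measurements.

Run:
```python
from h import *
a=cv2.imread("pics/top0.png");b=cv2.imread("pics/side0.png")
P=cloud("top",np.load("pics/top0.npy"));S=cloud("side",np.load("pics/side0.npy"))
def holes(img,n,u0,u1,v0,v1,th=50):
    g=cv2.resize(cv2.cvtColor(img[v0:v1,u0:u1],cv2.COLOR_BGR2GRAY),None,fx=8,fy=8,interpolation=cv2.INTER_CUBIC)
    cs,_=cv2.findContours((g<th).astype(np.uint8),cv2.RETR_LIST,cv2.CHAIN_APPROX_NONE)
    for c in cs:
        if 500<cv2.contourArea(c)<40000:
            (x,y),ax,an=cv2.fitEllipse(c);u=(x+.5)/8-.5+u0;v=(y+.5)/8-.5+v0
            print(n,"hole px",round(u,1),round(v,1),"ax",np.round(np.array(ax)/8,1),ray(n,u,v,.094).round(4))
holes(a,"top",205,245,240,275);holes(b,"side",268,300,196,218)
# rest orientation
hsv=cv2.cvtColor(a,cv2.COLOR_BGR2HSV)
z=P[...,2];m=(z>.004)&(z<.012)&(hsv[...,1]>90);m[:200]=0;m[300:]=0;m[:,:330]=0;m[:,420:]=0
q=(P[m][:,:2]*1000).astype(np.float32);print("rest",m.sum(),cv2.minAreaRect(q))
# plate
m=(z>.004)&(z<.009);m[:175]=0;m[300:]=0;m[:,:190]=0;m[:,260:]=0;m=cv2.morphologyEx(m.astype(np.uint8),cv2.MORPH_OPEN,np.ones((3,3)))>0
q=(P[m][:,:2]*1000).astype(np.float32);print("plate",cv2.minAreaRect(q))
# tools: saturations
for u,v in[(364,257),(364,252),(366,240),(368,225),(403,265),(402,261),(402,250),(401,235),(412,230),(345,225),(375,215)]:print(u,v,a[v,u],P[v,u].round(4))
print("sideball")
g=cv2.resize(b[295:360,285:375],(720,520),interpolation=cv2.INTER_CUBIC)
g=cv2.resize(b[260:365,285:380],(720,600)[:2],interpolation=cv2.INTER_CUBIC);cv2.imwrite("pics/crop1.png",g)
```

```text
top hole px 215.6 262.1 ax [13.  13.7] [0.541  0.1847 0.094 ]
top hole px 228.9 252.9 ax [8.1 8.9] [0.5594 0.1581 0.094 ]
top hole px 233.6 260.9 ax [22.7 28.9] [0.5431 0.1485 0.094 ]
side hole px 289.8 208.8 ax [3.5 6.9] [0.5593 0.1592 0.094 ]
side hole px 280.1 203.7 ax [ 5.8 10.9] [0.5408 0.1858 0.094 ]
rest 1922 ((563.53515625, -156.28146362304688), (135.04037475585938, 139.01266479492188), 77.23748016357422)
plate ((595.2728881835938, 180.16647338867188), (195.58851623535156, 98.95661163330078), 9.749706268310547)
364 257 [ 61  98 125] [ 0.5432 -0.1113  0.1391]
364 252 [ 47  77 100] [ 0.5528 -0.1112  0.1419]
366 240 [51 78 99] [ 0.5812 -0.1211  0.1056]
368 225 [47 71 89] [ 0.62   -0.1331  0.0589]
403 265 [86 87 84] [ 0.5269 -0.1882  0.1349]
402 261 [ 76  93 107] [ 0.5363 -0.1901  0.1186]
402 250 [44 70 93] [ 0.5609 -0.1959  0.0962]
401 235 [44 70 88] [ 0.5999 -0.2071  0.0419]
412 230 [92 95 93] [ 6.172e-01 -2.418e-01  4.000e-04]
345 225 [ 99 101  99] [ 0.6302 -0.0894  0.0009]
375 215 [90 95 99] [ 0.6529 -0.1587 -0.0007]
sideball
```

View pics/crop1.png

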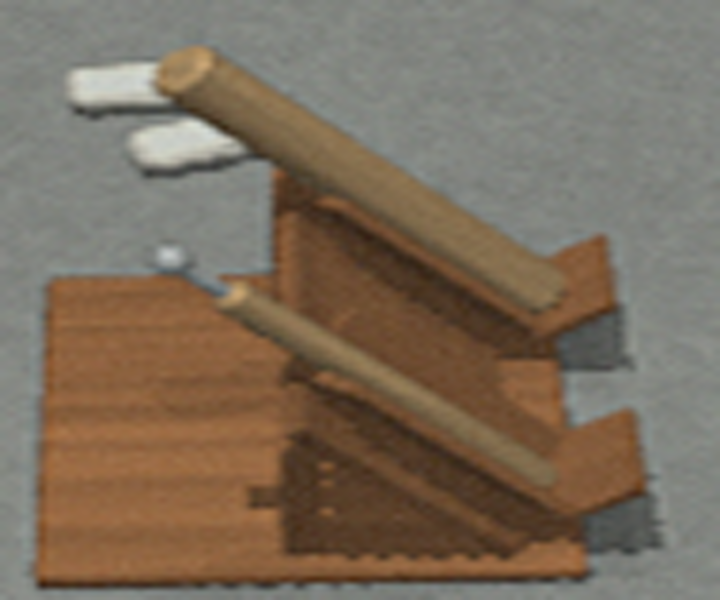

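The side crop shows the roller's top face at crop (187,72), and the tools' feet against tilted end plates at (560,290) and (555,480). I'll refine the pad, the rest yaw and the tool axes, then compute the first move.

```bash
cat >> h.py <<'E'
def goal(x,y,z,th):
    "print call (in fractions) from measured pose to TCP x,y,z, tool-x yaw th deg"
    s=robot.state();X,Y=yaw(s);d=np.array([x,y,z])-s["eef_pos"];t0=np.degrees(np.arctan2(X[1],X[0]))
    a=-((th-t0+180)%360-180)
    print("at",np.round(s["eef_pos"],4),"yaw",round(t0,2),"-> shift frac",(np.array([d@X,d@Y,d@np.cross(X,Y)])/.25).round(4),"turn",round(np.radians(a)/.5,3))
E
python3 - <<'E'
from h import *
a=cv2.imread("pics/top0.png");b=cv2.imread("pics/side0.png")
P=cloud("top",np.load("pics/top0.npy"));S=cloud("side",np.load("pics/side0.npy"))
# pad: dark pixels lying at z~6 mm
for n,im,C,(u0,u1,v0,v1) in(("top",a,P,(200,260,230,295)),("side",b,S,(262,312,222,252))):
    g=cv2.cvtColor(im,cv2.COLOR_BGR2GRAY);m=(g<45)&(abs(C[...,2]-.006)<.005);k=np.zeros_like(m);k[v0:v1,u0:u1]=1;m&=k
    q=C[m][:,:2];h=cv2.convexHull((q*1000).astype(np.float32))[:,0]/1000
    A=np.c_[2*h,np.ones(len(h))];r=np.linalg.lstsq(A,(h**2).sum(1),rcond=None)[0];print(n,"pad",len(q),r[:2].round(4),"R",np.sqrt(r[2]+r[0]**2+r[1]**2).round(4))
# rest base: colour mask corners
hs=cv2.cvtColor(a,cv2.COLOR_BGR2HSV);m=(hs[...,1]>110)&(abs(P[...,2]-.008)<.005);k=np.zeros_like(m);k[200:300,330:420]=1;m&=k
q=P[m][:,:2];ed=[]
th=np.radians(-13)
best=[]
for sgn in(1,): # -x edge line: bin along y, take min along x
    for it in range(3):
        ex=np.array([np.cos(th),np.sin(th)]);ey=np.array([-ex[1],ex[0]]);X=q@ex;Y=q@ey
        bs=np.linspace(Y.min()+.01,Y.max()-.01,20);mn=np.array([X[abs(Y-y)<.004].min() for y in bs]);p=np.polyfit(bs,mn,1);th-=np.arctan(p[0])
    print("rest yaw from front edge",np.degrees(th).round(2),"front edge x'",mn.mean().round(4),"y' range",Y.min().round(4),Y.max().round(4))
ex=np.array([np.cos(th),np.sin(th)]);ey=np.array([-ex[1],ex[0]])
c=ex*(mn.mean()+.070)+ey*(Y.min()+Y.max())/2;print("rest centre",c)
# tools from both clouds in rest frame
for n,C in(("top",P),("side",S)):
    q=C.reshape(-1,3);xy=q[:,:2]-c;x=xy@ex;y=xy@ey
    for nm,y0,r in(("roller",.04,.01),("stylus",-.04,.0055)):
        m=(abs(y-y0)<.016)&(q[:,2]>.075)&(q[:,2]<.17)&(abs(x)<.1);s=np.c_[x,y,q[:,2]][m]
        al=-.6428*s[:,0]+.766*s[:,2];pe=.766*s[:,0]+.6428*s[:,2]
        print(n,nm,m.sum(),"along max",al.max().round(4),"perp max",np.percentile(pe,[50,95]).round(4),"y med",np.median(s[:,1]).round(4),"slope y/x",np.polyfit(s[:,0],s[:,1],1).round(4), "perp slope",np.polyfit(al[pe>np.percentile(pe,50)],pe[pe>np.percentile(pe,50)],1).round(3))
goal(.5488,.174,.40,124.8)
E
```

```text
top pad 223 [0.5466 0.1714] R 0.0388
side pad 81 [0.5455 0.1705] R 0.0382
rest yaw from front edge -13.07 front edge x' 0.5153 y' range -0.093 0.0428
rest centre [ 0.56446655 -0.15684271]
top roller 326 along max 0.1286 perp max [0.0714 0.0753] y med 0.0422 slope y/x [-0.0061  0.0416] perp slope [-0.007  0.074]
top stylus 202 along max 0.1266 perp max [0.0617 0.0653] y med -0.0382 slope y/x [-0.052  -0.0393] perp slope [-0.017  0.065]
side roller 481 along max 0.1294 perp max [0.0702 0.076 ] y med 0.0332 slope y/x [-0.0123  0.0344] perp slope [-0.004  0.074]
side stylus 308 along max 0.1278 perp max [0.0622 0.0663] y med -0.0429 slope y/x [ 0.0734 -0.0416] perp slope [-0.016  0.066]
at [ 0.2149 -0.479   0.4042] yaw 24.17 -> shift frac [ 2.2878 -1.836   0.0194] turn -3.513
```

```bash
python3 -m inch '[[[0.76,-0.61,0,0],[0.76,-0.61,0,0],[0.76,-0.61,0,0],[0.76,-0.61,0,0],[0.76,-0.61,0,0],[0.76,-0.61,0,0]]]' 1 60
python3 -m inch '[[[0.76,-0.61,0,0],[0.76,-0.61,0,0],[0.76,-0.61,0,0],[0.76,-0.61,0,0],[0.76,-0.61,0,0],[0.76,-0.61,0,0]]]'
python3 -m inch '[[[0.77,-0.62,0,-0.51],[0.77,-0.62,0,-0.51],[0.77,-0.62,0,-0.51],[0.77,-0.62,0,-0.51],[0.77,-0.62,0,-0.51],[0.77,-0.62,0,-0.51]]]'
for i in 1 2 3; do python3 -m inch '[[[0,0,0,-1],[0,0,0,-1],[0,0,0,-1],[0,0,0,-1]]]'; done
python3 -c "
from h import *
goal(.5488,.174,.24,124.8);print(robot.state()['joint_pos'])"
```

```text
time_s: 0.6
eef_pos: [0.3263, -0.2597, 0.4046]
eef_rot: [-0.0, 0.978, 0.209, 0.0]
wrist_force: [0.8, -0.7, 0.5]
finger_gap: 0.0853
gripper_force: 0.0
time_s: 1.1
eef_pos: [0.4372, -0.0426, 0.4046]
eef_rot: [-0.0, 0.978, 0.21, -0.0]
wrist_force: [0.8, -0.7, 0.5]
finger_gap: 0.0856
gripper_force: 0.0
time_s: 1.6
eef_pos: [0.5494, 0.1775, 0.4043]
eef_rot: [-0.0, 0.943, 0.332, -0.0]
wrist_force: [-0.1, -0.5, 1.2]
finger_gap: 0.0854
gripper_force: 0.0
time_s: 1.93
eef_pos: [0.5489, 0.1754, 0.4041]
eef_rot: [-0.0, 0.83, 0.558, -0.0]
wrist_force: [0.7, 0.2, -0.5]
finger_gap: 0.0854
gripper_force: 0.0
time_s: 2.27
eef_pos: [0.5489, 0.1751, 0.4043]
eef_rot: [-0.0, 0.666, 0.746, -0.0]
wrist_force: [-0.3, -0.4, -0.7]
finger_gap: 0.0852
gripper_force: 0.0
time_s: 2.6
eef_pos: [0.5489, 0.1751, 0.4043]
eef_rot: [-0.0, 0.461, 0.887, -0.0]
wrist_force: [-0.4, -0.2, -0.3]
finger_gap: 0.0852
gripper_force: 0.0
at [0.5489 0.1751 0.4043] yaw 125.07 -> shift frac [-0.0035 -0.0023  0.6572] turn 0.01
[ 1.05501933e-01  4.26967295e-01  1.33705835e+00 -4.30402472e-06
  1.37842345e+00 -5.06658846e-01]
```

```bash
python3 -m inch '[[[0,0,0.3,0.01],[0,0,0.6,0.01],[0,-0.003,0.74,0.01],[0,-0.003,0.74,0.01],[0,-0.003,0.74,0.01],[0,-0.003,0.74,0.01]]]'
python3 -m inch '[[[0,0,0,0],[0,0,0,0],[0,0,0,0],[0,0,0,0],[0,0,0,0],[0,0,0,0],[0,0,0,0],[0,0,0,0]]]' 0.6 40
for i in 1 2 3 4; do python3 -m inch '[[[0,0,0,0.25],[0,0,0,0.5],[0,0,0,0.75],[0,0,0,1],[0,0,0,1]]]'; done
python3 - <<'E'
from h import *
goal(.5464,.171,.217,10.2)
p,d=snapshot("side");cv2.imwrite("pics/side1.png",p)
cv2.imwrite("pics/crop2.png",cv2.resize(p[130:270,220:380],(640,560)))
E
```

```text
time_s: 3.1
eef_pos: [0.5471, 0.1744, 0.215]
eef_rot: [-0.004, 0.466, 0.885, -0.003]
wrist_force: [-0.4, 0.0, 0.3]
finger_gap: 0.0852
gripper_force: 0.0
time_s: 3.77
eef_pos: [0.5487, 0.1746, 0.2215]
eef_rot: [0.001, 0.466, 0.885, 0.001]
wrist_force: [-2.7, -2.2, 7.8]
finger_gap: 0.0662
gripper_force: 46.8
time_s: 4.18
eef_pos: [0.5489, 0.1748, 0.2215]
eef_rot: [0.001, 0.673, 0.74, 0.002]
wrist_force: [-0.1, -0.1, 6.2]
finger_gap: 0.0663
gripper_force: 46.8
time_s: 4.6
eef_pos: [0.5489, 0.1748, 0.2215]
eef_rot: [0.001, 0.835, 0.551, 0.002]
wrist_force: [0.0, 0.5, 5.7]
finger_gap: 0.0665
gripper_force: 46.7
time_s: 5.02
eef_pos: [0.5491, 0.1746, 0.2215]
eef_rot: [0.001, 0.945, 0.328, 0.002]
wrist_force: [1.4, -1.5, 8.1]
finger_gap: 0.0663
gripper_force: 46.8
time_s: 5.43
eef_pos: [0.5492, 0.1743, 0.2215]
eef_rot: [0.001, 0.996, 0.084, 0.002]
wrist_force: [1.0, -2.8, 9.0]
finger_gap: 0.0662
gripper_force: 46.8
at [0.5492 0.1743 0.2215] yaw 9.68 -> shift frac [-0.0132  0.011   0.0179] turn -0.018
```

View pics/crop2.png

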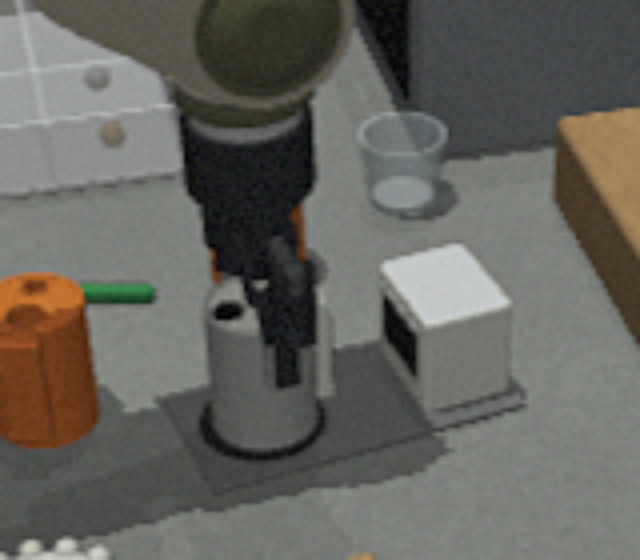

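The cup has turned and its tag, at crop (325,330), now faces the window at crop (398,330). I'll centre it on the pad, release, retreat over the rest and re-measure.

```bash
python3 -m inch '[[[-0.006,0.005,0,-0.02],[-0.013,0.011,0,-0.02],[-0.013,0.011,0,-0.02],[-0.013,0.011,0,-0.02]]]'
python3 -m inch '[[[0,0,0,0],[0,0,0,0],[0,0,0,0],[0,0,0,0],[0,0,0,0]]]' 1
python3 -m inch '[[[0,0,-0.15,0],[0,0,-0.3,0],[0,0,-0.45,0],[0,0,-0.6,0],[0,0,-0.7,0],[0,0,-0.7,0]]]'
python3 -m inch '[[[0,0.9,0,0],[0,0.9,0,0],[0,0.9,0,0],[0,0.9,0,0],[0,0.9,0,0.8],[0,0.9,0,0.8],[0,0.9,0,0.8],[0,0.9,0,0.8]]]'
cat > cup.py <<'E'
from h import *
def cup(tag):
    out=[]
    for n,(u0,u1,v0,v1) in(("top",(200,250,235,280)),("side",(265,310,194,226))):
        im,d=snapshot(n);cv2.imwrite(f"pics/{n}_{tag}.png",im);np.save(f"pics/{n}_{tag}.npy",d)
        g=cv2.resize(cv2.cvtColor(im[v0:v1,u0:u1],cv2.COLOR_BGR2GRAY),None,fx=8,fy=8,interpolation=cv2.INTER_CUBIC)
        cs,_=cv2.findContours((g<50).astype(np.uint8),cv2.RETR_LIST,cv2.CHAIN_APPROX_NONE);L=[]
        for c in cs:
            if 700<cv2.contourArea(c)<15000:
                (x,y),ax,an=cv2.fitEllipse(c);L.append((max(ax)/8,ray(n,(x+.5)/8-.5+u0,(y+.5)/8-.5+v0,.094)[:2]))
        L.sort(key=lambda e:e[0]);print(n,[(round(e[0],1),e[1].round(4)) for e in L])
        if len(L)>=2:
            for i in range(len(L)):
              for j in range(i+1,len(L)):
                w=L[j][1]-L[i][1]
                if abs(np.hypot(*w)-.032)<.004:print(n,"cup c",(L[i][1]+w*18.5/32).round(4),"yaw",np.degrees(np.arctan2(w[1],w[0])).round(2),"len",np.hypot(*w).round(4))
E
python3 - <<'E'
from cup import *
cup("a")
goal(.567,-.1153,.40,-13.07)
E
```

```text
time_s: 5.82
eef_pos: [0.5466, 0.1719, 0.2217]
eef_rot: [-0.001, 0.996, 0.092, 0.003]
wrist_force: [5.5, 3.7, 5.8]
finger_gap: 0.0664
gripper_force: 46.7
time_s: 6.23
eef_pos: [0.5455, 0.1713, 0.2195]
eef_rot: [0.0, 0.996, 0.091, -0.0]
wrist_force: [0.8, 1.1, -0.5]
finger_gap: 0.0857
gripper_force: 0.0
time_s: 6.73
eef_pos: [0.5457, 0.1715, 0.4005]
eef_rot: [-0.0, 0.996, 0.091, 0.005]
wrist_force: [0.3, -0.0, 1.3]
finger_gap: 0.0854
gripper_force: 0.0
time_s: 7.4
eef_pos: [0.5863, -0.0512, 0.3936]
eef_rot: [-0.0, 0.994, -0.112, -0.001]
wrist_force: [0.1, 0.5, -0.2]
finger_gap: 0.0856
gripper_force: 0.0
top [(8.0, array([0.5189, 0.1413])), (8.9, array([0.5274, 0.1693])), (13.6, array([0.5593, 0.1752]))]
top cup c [0.5238 0.1575] yaw 73.03 len 0.0292
top cup c [0.5459 0.1727] yaw 10.51 len 0.0324
side [(6.8, array([0.5278, 0.17  ])), (11.1, array([0.5592, 0.1764]))]
side cup c [0.546  0.1737] yaw 11.49 len 0.0321
at [ 0.5862 -0.0497  0.3941] yaw -12.33 -> shift frac [-0.019   0.2728 -0.0236] turn 0.026
```

The cup reads yaw ≈ 11° at (0.546, 0.173), within about 2 mm of the pad's centre. Now the roller.

```bash
python3 -m inch '[[[-0.018,0.273,0,0.024],[-0.018,0.273,0,0.024],[-0.018,0.273,0.2,0.024],[-0.018,0.273,0.35,0.024],[-0.018,0.273,0.47,0.024],[-0.018,0.273,0.515,0.024],[-0.018,0.273,0.515,0.024],[-0.018,0.273,0.515,0.024]]]'
python3 - <<'E'
from h import *
goal(.567,-.1153,.265,-13.07)
p,d=snapshot("side");cv2.imwrite("pics/side2.png",p)
q,d=snapshot("top")
cv2.imwrite("pics/crop3.png",np.hstack([cv2.resize(p[230:370,270:390],(400,466)),cv2.resize(q[190:310,310:430],(400,466))]))
E
```

```text
time_s: 8.17
eef_pos: [0.5676, -0.1152, 0.2673]
eef_rot: [0.0, 0.994, -0.114, 0.001]
wrist_force: [0.5, 0.2, -0.3]
finger_gap: 0.0854
gripper_force: 0.0
at [ 0.5676 -0.1152  0.2673] yaw -13.05 -> shift frac [-0.0022  0.0009  0.0092] turn 0.001
```

View pics/crop3.png

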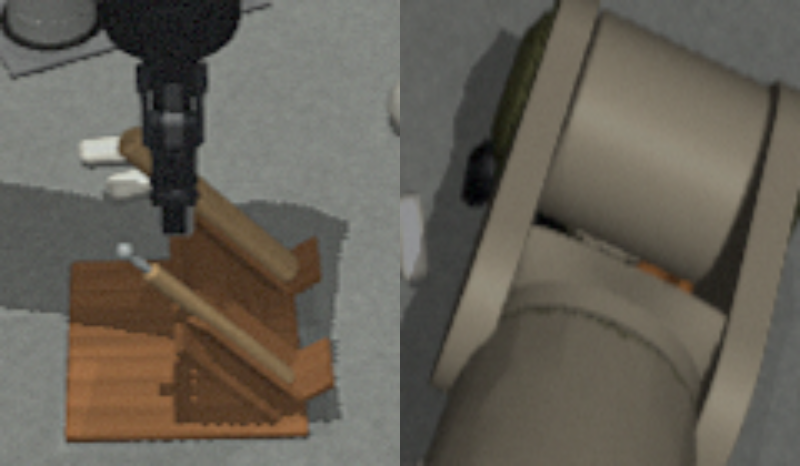

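The near finger, at crop (175,170), stands beside the roller's free end, clear of the channel. I'll close softly and swing the roller upright about its foot.

```bash
python3 -m inch '[[[0,0,0.008,0],[0,0,0.008,0],[0,0,0.008,0],[0,0,0.008,0],[0,0,0.008,0],[0,0,0.008,0],[0,0,0.008,0],[0,0,0.008,0],[0,0,0.008,0]]]' 0 20
python3 -m inch '[[[0.025,0,-0.02,0],[0.05,0,-0.038,0],[0.078,0,-0.055,0],[0.104,0,-0.07,0],[0.132,0,-0.083,0],[0.162,0,-0.094,0],[0.192,0,-0.104,0],[0.222,0,-0.112,0],[0.255,0,-0.117,0],[0.283,0,-0.12,0]]]'
python3 - <<'E'
from h import *
s=robot.state();print(s["eef_pos"],s["wrist_force"])
p,d=snapshot("side");cv2.imwrite("pics/side3.png",p);np.save("pics/side3.npy",d)
cv2.imwrite("pics/crop4.png",cv2.resize(p[220:370,280:400],(480,600)))
E
```

```text
time_s: 9.02
eef_pos: [0.5671, -0.1158, 0.2642]
eef_rot: [0.0, 0.993, -0.115, 0.0]
wrist_force: [-2.1, -3.7, 2.6]
finger_gap: 0.0193
gripper_force: 20.0
time_s: 9.85
eef_pos: [0.6367, -0.1319, 0.2947]
eef_rot: [0.0, 0.993, -0.115, 0.0]
wrist_force: [-3.1, -1.5, 4.0]
finger_gap: 0.0194
gripper_force: 19.4
[ 0.6366726  -0.13190132  0.29469012] [-3.05162929 -1.46532954  3.99096465]
```

View pics/crop4.png

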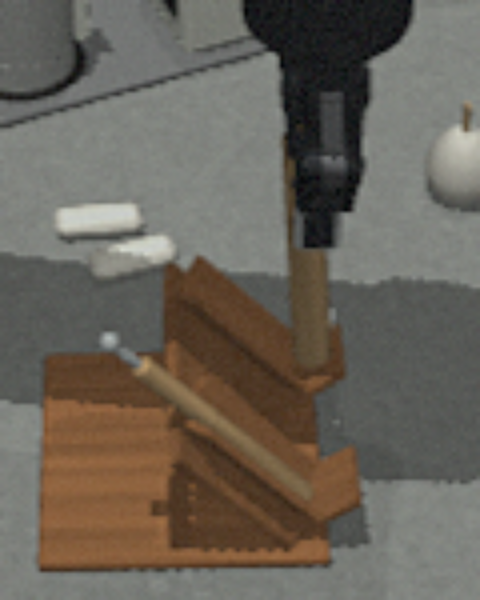

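The roller has pivoted nearly upright, with its foot at crop (312,365). I'll measure the remaining tilt from the depth data.

```bash
cat > tilt.py <<'E'
from h import *
def tilt(n,img,d,r,zlo,zhi,band=.02):
    "axis of the wood-coloured tool near the grasp point; per height slice, mid of visible strip"
    s=robot.state();e=s["eef_pos"];X,Y=yaw(s);C=cloud(n,d)
    hs=cv2.cvtColor(img,cv2.COLOR_BGR2HSV);q=C[(hs[...,1]>60)&(d>0)];rel=q-e
    a=rel@X;b=rel@Y
    m=(abs(a)<band)&(abs(b)<band)&(q[:,2]>zlo)&(q[:,2]<zhi);a,b,z=a[m],b[m],q[m][:,2]
    R=[]
    for zz in np.arange(zlo,zhi,.006):
        k=(z>=zz)&(z<zz+.006)
        if k.sum()>6:R.append((zz+.003,(np.percentile(a[k],5)+np.percentile(a[k],95))/2,np.ptp(a[k]),np.median(b[k])))
    R=np.array(R);print(n,"z,mid a,width,b (mm)\n",(R*1000).round(1))
    p=np.polyfit(R[:,0],R[:,1],1);pb=np.polyfit(R[:,0],R[:,3],1);print("tilt deg along tool x (top towards +)",np.degrees(np.arctan(p[0])).round(2),"along y",np.degrees(np.arctan(pb[0])).round(2))
E
python3 - <<'E'
from tilt import *
tilt("side",cv2.imread("pics/side3.png"),np.load("pics/side3.npy"),.01,.05,.115)
E
```

```text
side z,mid a,width,b (mm)
 [[ 5.30e+01 -1.20e+00  2.90e+01  7.90e+00]
 [ 5.90e+01 -1.00e-01  1.81e+01  6.70e+00]
 [ 6.50e+01 -1.50e+00  1.58e+01  8.90e+00]
 [ 7.10e+01 -1.60e+00  1.58e+01  8.20e+00]
 [ 7.70e+01 -2.80e+00  1.54e+01  7.70e+00]
 [ 8.30e+01 -2.30e+00  1.58e+01  7.80e+00]
 [ 8.90e+01 -2.40e+00  1.58e+01  7.60e+00]
 [ 9.50e+01 -2.70e+00  1.57e+01  7.50e+00]
 [ 1.01e+02 -3.00e+00  1.57e+01  7.70e+00]
 [ 1.07e+02 -4.90e+00  1.52e+01  7.50e+00]
 [ 1.13e+02 -5.30e+00  1.53e+01  7.90e+00]]
tilt deg along tool x (top towards +) -4.0 along y -0.18
```

```bash
python3 -m inch '[[[0.01,0,0,0],[0.02,0,0.002,0],[0.03,0,0.002,0],[0.037,0,0.002,0],[0.037,0,0.002,0]]]'
python3 - <<'E'
from tilt import *
p,d=snapshot("side");cv2.imwrite("pics/side4.png",p);np.save("pics/side4.npy",d)
tilt("side",p,d,.01,.06,.115)
E
```

```text
time_s: 10.32
eef_pos: [0.6453, -0.134, 0.2946]
eef_rot: [0.0, 0.993, -0.115, 0.001]
wrist_force: [-3.3, -0.7, 8.2]
finger_gap: 0.0193
gripper_force: 19.9
side z,mid a,width,b (mm)
 [[ 63.   -7.6  15.7   8.1]
 [ 69.   -8.7  15.4   7.5]
 [ 75.   -6.2  17.3   7.7]
 [ 81.   -6.4  15.6   7.5]
 [ 87.   -6.7  15.7   7.1]
 [ 93.   -6.9  15.6   7.7]
 [ 99.   -6.9  15.3   7.3]
 [105.   -8.4  15.3   7.2]
 [111.   -7.6  15.3   8. ]]
tilt deg along tool x (top towards +) -0.13 along y -0.3
```

Upright to about 1°. I'll firm the grip, lift, carry it above the wide hole and re-measure.

```bash
python3 -m inch '[[[0,0,0,0],[0,0,0,0],[0,0,-0.06,0],[0,0,-0.15,0],[0,0,-0.25,0],[0,0,-0.35,0],[0,0,-0.45,0],[0,0,-0.48,0],[0,0,-0.48,0]]]' 0 45
python3 - <<'E'
from tilt import *
p,d=snapshot("side");tilt("side",p,d,.01,.14,.235)
goal(.5651,.1744,.414,-13.07)
E
```

```text
time_s: 11.12
eef_pos: [0.6451, -0.1335, 0.4151]
eef_rot: [0.0, 0.993, -0.115, 0.002]
wrist_force: [-0.8, -0.2, -0.8]
finger_gap: 0.0188
gripper_force: 44.1
side z,mid a,width,b (mm)
 [[155.   -7.7  12.8   5.6]
 [161.   -4.9  14.7   8.7]
 [167.   -6.   14.6   7.8]
 [173.   -5.5  14.3   8.3]
 [179.   -5.7  16.4   7.1]
 [185.   -5.9  16.3   6.5]
 [191.   -6.1  16.1   7.8]
 [197.   -6.2  16.2   7.2]
 [203.   -6.5  15.9   7.4]
 [209.   -6.   14.3   8.4]
 [215.   -5.1  16.5   7.2]
 [221.   -5.8  16.1   7.4]
 [227.   -6.2  15.9   7.7]
 [233.   -6.2  15.9   7.7]]
tilt deg along tool x (top towards +) 0.13 along y 0.3
at [ 0.6451 -0.1336  0.4129] yaw -13.17 -> shift frac [-0.5922 -1.1268 -0.0039] turn -0.004
```

```bash
python3 -m inch '[[[-0.1,-0.15,0,0],[-0.2,-0.3,0,0],[-0.3,-0.45,0,0],[-0.4,-0.6,0,0],[-0.5,-0.75,0,0],[-0.59,-0.86,0,0],[-0.59,-0.96,0,0],[-0.59,-0.96,0,0]]]'
python3 -m inch '[[[0,-0.1,0,0],[0,-0.167,0,0],[0,-0.167,0.1,0],[0,-0.167,0.16,0],[0,-0.167,0.16,0],[0,-0.167,0.16,0]]]'
python3 - <<'E'
from tilt import *
p,d=snapshot("side");cv2.imwrite("pics/side5.png",p);tilt("side",p,d,.01,.11,.195)
goal(.5651,.1744,.374,-13.07)
s=robot.state();e=s["eef_pos"]
hs=cv2.cvtColor(p,cv2.COLOR_BGR2HSV);C=cloud("side",d);m=(hs[...,1]>60)&(np.hypot(C[...,0]-e[0],C[...,1]-e[1])<.025)&(C[...,2]>.1)&(C[...,2]<.2)
print("lowest wood z",np.percentile(C[m][:,2],[0,2]))
v,u=np.where(m);print("foot px",u[v>v.max()-3].mean(),v.max())
cv2.imwrite("pics/crop5.png",cv2.resize(p[130:260,240:350],(500,590)))
E
```

```text
time_s: 11.83
eef_pos: [0.5548, 0.1386, 0.4116]
eef_rot: [-0.001, 0.994, -0.112, -0.002]
wrist_force: [1.0, 0.3, -0.8]
finger_gap: 0.0189
gripper_force: 44.2
time_s: 12.33
eef_pos: [0.5657, 0.174, 0.3718]
eef_rot: [0.0, 0.993, -0.115, -0.002]
wrist_force: [0.2, -1.1, -0.1]
finger_gap: 0.0189
gripper_force: 44.3
side z,mid a,width,b (mm)
 [[113.   -5.9  16.9   7.9]
 [119.   -6.1  19.3   7.1]
 [125.   -5.9  19.    7.7]
 [131.   -5.7  18.7   7.4]
 [137.   -4.3  18.4   6.9]
 [143.   -6.2  16.6   7.7]
 [149.   -5.9  16.2   8.3]
 [155.   -5.6  16.3   6.7]
 [161.   -6.5  18.6   7.3]
 [167.   -5.1  18.7   7.4]
 [173.   -5.9  18.6   5.6]
 [179.   -4.6  18.3   6.8]
 [185.   -5.2  18.1   6.8]
 [191.   -4.1  18.    7.2]]
tilt deg along tool x (top towards +) 0.83 along y -0.69
at [0.5658 0.1739 0.3731] yaw -13.21 -> shift frac [-0.0032 -0.0012 -0.0034] turn -0.005
lowest wood z [0.1109192  0.11418056]
foot px 288.25 201
```

View pics/crop5.png

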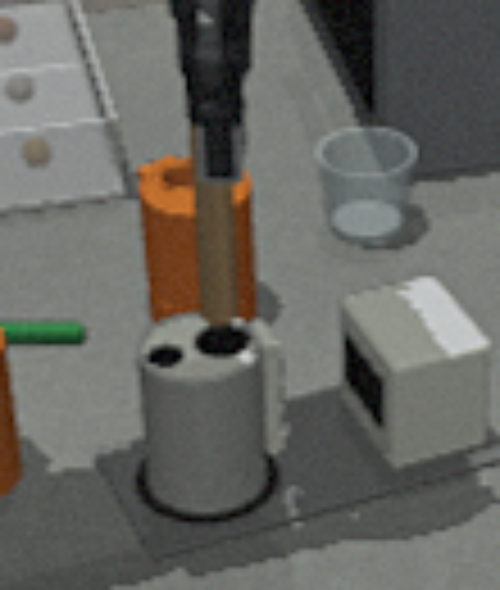

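The roller's foot, at crop (218,318), hangs just above the wide hole at crop (222,340). The axis matches to within 1 mm, so I'll insert it.

```bash
python3 -m inch '[[[-0.003,0,0.03,0],[-0.003,0,0.06,0],[-0.003,0,0.09,0],[-0.003,0,0.12,0],[-0.003,0,0.15,0],[-0.003,0,0.18,0],[-0.003,0,0.18,0]]]'
python3 -m inch '[[[0,0,0.03,0],[0,0,0.06,0],[0,0,0.09,0],[0,0,0.12,0],[0,0,0.14,0],[0,0,0.155,0],[0,0,0.155,0]]]'
python3 -c "
from h import *
s=robot.state();print(s['wrist_force'],s['eef_pos'])"
```

```text
time_s: 12.97
eef_pos: [0.5647, 0.1742, 0.3265]
eef_rot: [0.0, 0.993, -0.115, -0.001]
wrist_force: [-0.6, -0.4, -0.0]
finger_gap: 0.0188
gripper_force: 44.3
time_s: 13.55
eef_pos: [0.565, 0.1743, 0.2906]
eef_rot: [-0.0, 0.993, -0.115, 0.0]
wrist_force: [-3.2, -1.1, 7.4]
finger_gap: 0.0193
gripper_force: 45.2
[-3.18123097 -1.05200054  7.36421394] [0.56504961 0.17432318 0.29057007]
```

The roller is on the floor of the hole (z fits, 7 N). I'll release it and fetch the stylus.

```bash
python3 -m inch '[[[0,0,0,0],[0,0,0,0],[0,0,0,0],[0,0,0,0],[0,0,0,0]]]' 0.6
python3 -m inch '[[[0,0,-0.1,0],[0,0,-0.25,0],[0,0,-0.4,0],[0,0,-0.45,0],[0,0,-0.45,0]]]'
python3 - <<'E'
from cup import *
goal(.5433,-.193,.40,-13.07)
E
```

```text
time_s: 13.97
eef_pos: [0.5649, 0.1743, 0.2896]
eef_rot: [0.0, 0.993, -0.115, -0.0]
wrist_force: [-0.2, -0.3, -0.0]
finger_gap: 0.0514
gripper_force: 0.0
time_s: 14.38
eef_pos: [0.5649, 0.1744, 0.4062]
eef_rot: [-0.001, 0.993, -0.115, 0.003]
wrist_force: [-0.1, -0.3, -0.8]
finger_gap: 0.0512
gripper_force: 0.0
at [0.5649 0.1744 0.4062] yaw -13.18 -> shift frac [0.2507 1.4506 0.023 ] turn -0.004
```

```bash
python3 -m inch '[[[0.13,0.73,0,0],[0.13,0.73,0,0],[0.13,0.73,0,0],[0.13,0.73,0,0],[0.13,0.73,0,0],[0.13,0.73,0,0]]]'
python3 -m inch '[[[0.12,0.72,0.02,-0.004],[0.12,0.72,0.02,-0.004],[0.12,0.72,0.02,-0.004],[0.12,0.72,0.02,-0.004],[0.12,0.72,0.02,-0.004],[0.12,0.72,0.02,-0.004],[0.12,0.72,0.02,-0.004]]]'
python3 - <<'E'
from cup import *
goal(.5433,-.193,.2635,-13.07)
cup("b")
P=cloud("top",np.load("pics/top_b.npy"));a=cv2.imread("pics/top_b.png")
m=(abs(P[...,2]-.176)<.006);m[:,:195]=0;m[:,265:]=0;m[:215]=0;m[290:]=0
print("roller top z/xy",m.sum(),P[m].mean(0).round(4))
cv2.imwrite("pics/crop6.png",cv2.resize(cv2.imread("pics/side_b.png")[130:260,240:350],(500,590)))
E
```

```text
time_s: 14.88
eef_pos: [0.5547, -0.0144, 0.4009]
eef_rot: [0.0, 0.993, -0.117, -0.001]
wrist_force: [1.0, 0.4, -0.7]
finger_gap: 0.051
gripper_force: 0.0
time_s: 15.47
eef_pos: [0.5432, -0.1926, 0.3962]
eef_rot: [-0.001, 0.993, -0.114, -0.001]
wrist_force: [0.6, 1.1, 0.2]
finger_gap: 0.0514
gripper_force: 0.0
at [ 0.5432 -0.1926  0.3962] yaw -13.12 -> shift frac [0.0016 0.0019 0.5306] turn -0.002
top [(8.2, array([0.5189, 0.1414])), (8.8, array([0.5274, 0.1693])), (14.1, array([0.5588, 0.1738]))]
top cup c [0.5239 0.1575] yaw 73.11 len 0.0292
top cup c [0.5456 0.1719] yaw 8.23 len 0.0317
side [(6.7, array([0.5277, 0.17  ]))]
roller top z/xy 90 [0.5599 0.1758 0.1752]
```

View pics/crop6.png

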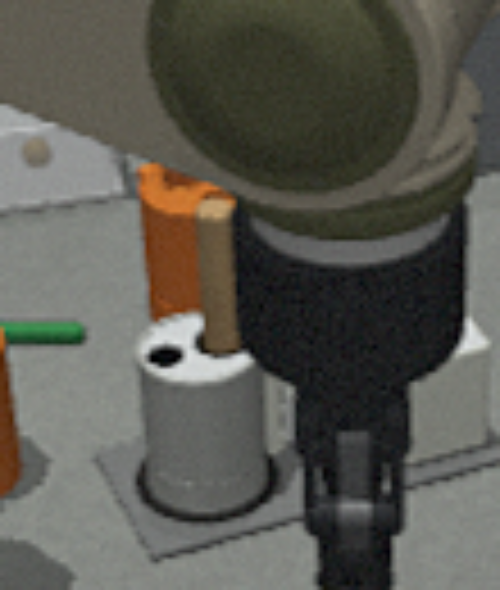

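The roller stands fully down: its top is at z = 0.175 against 0.176 expected. The narrow hole, at crop (165,355), hasn't moved. Now I'll grasp the stylus and pivot it.

```bash
python3 -m inch '[[[0,0.002,0.16,0],[0,0.002,0.32,0],[0,0.002,0.44,0],[0,0.002,0.52,0],[0,0.002,0.53,0],[0,0.002,0.53,0],[0,0.002,0.53,0]]]'
python3 -m inch '[[[0,0,0,0],[0,0,0,0],[0,0,0,0],[0,0,0,0],[0,0,0,0],[0,0,0,0],[0,0,0,0],[0,0,0,0]]]' 0 20
python3 -m inch '[[[0.025,0,-0.02,0],[0.05,0,-0.037,0],[0.078,0,-0.054,0],[0.104,0,-0.068,0],[0.132,0,-0.08,0],[0.162,0,-0.091,0],[0.192,0,-0.1,0],[0.222,0,-0.106,0],[0.255,0,-0.11,0],[0.283,0,-0.112,0]]]'
python3 - <<'E'
from tilt import *
p,d=snapshot("side");cv2.imwrite("pics/side6.png",p);np.save("pics/side6.npy",d);print(robot.state()["eef_pos"])
tilt("side",p,d,.005,.05,.115)
cv2.imwrite("pics/crop7.png",cv2.resize(p[220:370,280:400],(480,600)))
E
```

```text
time_s: 16.15
eef_pos: [0.5435, -0.1927, 0.2663]
eef_rot: [0.0, 0.994, -0.113, 0.001]
wrist_force: [-0.4, -0.6, 0.9]
finger_gap: 0.0511
gripper_force: 0.0
time_s: 16.82
eef_pos: [0.543, -0.1934, 0.2654]
eef_rot: [0.0, 0.993, -0.114, 0.0]
wrist_force: [-1.9, -0.0, 5.7]
finger_gap: 0.01
gripper_force: 22.6
time_s: 17.65
eef_pos: [0.6127, -0.2095, 0.2933]
eef_rot: [0.0, 0.994, -0.114, 0.0]
wrist_force: [-2.4, -0.2, 3.9]
finger_gap: 0.0099
gripper_force: 22.6
[ 0.61332374 -0.20970148  0.29324339]
side z,mid a,width,b (mm)
 [[ 53.   -8.1  23.6   2.4]
 [ 59.   -7.3  23.5   2.6]
 [ 65.   -1.    9.2   2.9]
 [ 71.   -0.2   9.3   2.9]
 [ 77.   -1.4   9.2   3.2]
 [ 83.   -1.9   8.8   3.7]
 [ 89.   -2.2   7.1   3.8]
 [ 95.   -2.7   7.4   3.9]
 [101.   -2.1   9.2   3.4]
 [107.   -1.7   9.2   3.8]
 [113.   -1.9   7.2   3.4]]
tilt deg along tool x (top towards +) 3.82 along y 1.23
```

View pics/crop7.png

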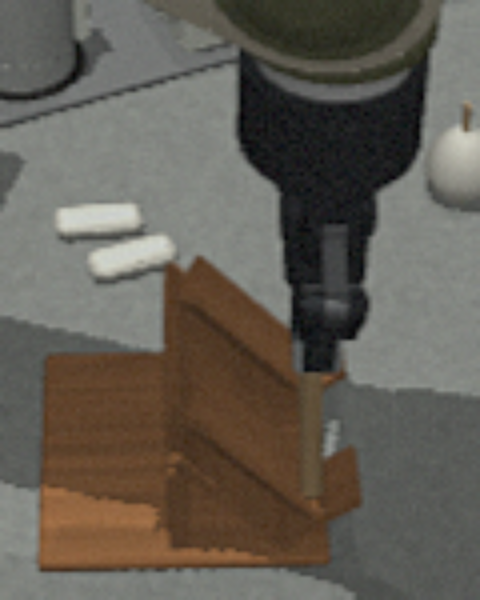

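The stylus is nearly upright too, with its foot at crop (312,495). The clean slices give about −2°. A small correction, then lift and check.

```bash
python3 -m inch '[[[0.008,0,0,0],[0.015,0,0.002,0],[0.015,0,0.002,0],[0.015,0,0.002,0]]]'
python3 -m inch '[[[0,0,0,0],[0,0,0,0],[0,0,-0.06,0],[0,0,-0.15,0],[0,0,-0.25,0],[0,0,-0.35,0],[0,0,-0.45,0],[0,0,-0.48,0],[0,0,-0.48,0]]]' 0 45
python3 - <<'E'
from tilt import *
p,d=snapshot("side");cv2.imwrite("pics/side7.png",p);np.save("pics/side7.npy",d)
tilt("side",p,d,.005,.13,.235)
s=robot.state();print(s["eef_pos"],s["finger_gap"]);goal(.53,.17,.414,-13.07)
E
```

```text
time_s: 18.03
eef_pos: [0.6157, -0.2103, 0.2931]
eef_rot: [0.0, 0.993, -0.114, 0.001]
wrist_force: [-0.9, 0.5, 6.6]
finger_gap: 0.0102
gripper_force: 23.0
time_s: 18.78
eef_pos: [0.6155, -0.2102, 0.414]
eef_rot: [0.001, 0.993, -0.114, 0.002]
wrist_force: [0.6, 0.1, -0.1]
finger_gap: 0.0091
gripper_force: 43.9
side z,mid a,width,b (mm)
 [[ 1.51e+02  1.50e+00  7.00e+00  3.50e+00]
 [ 1.57e+02  1.20e+00  7.00e+00  3.80e+00]
 [ 1.63e+02  9.00e-01  7.00e+00  4.60e+00]
 [ 1.69e+02  6.00e-01  6.80e+00  3.60e+00]
 [ 1.75e+02  4.00e-01  7.00e+00  4.20e+00]
 [ 1.81e+02  1.00e-01  7.00e+00  4.20e+00]
 [ 1.87e+02 -1.00e-01  6.80e+00  4.00e+00]
 [ 1.93e+02 -5.00e-01  6.60e+00  4.10e+00]
 [ 1.99e+02 -7.00e-01  6.90e+00  3.10e+00]
 [ 2.05e+02 -1.00e+00  6.90e+00  3.80e+00]
 [ 2.11e+02 -1.30e+00  6.60e+00  4.40e+00]
 [ 2.17e+02 -1.50e+00  6.80e+00  3.80e+00]
 [ 2.23e+02 -1.90e+00  6.60e+00  3.80e+00]
 [ 2.29e+02 -2.00e+00  6.80e+00  3.80e+00]]
tilt deg along tool x (top towards +) -2.59 along y -0.08
[ 0.61553715 -0.2101975   0.41187375] 0.009313182767539242
at [ 0.6155 -0.2102  0.4119] yaw -13.07 -> shift frac [-0.6773 -1.404  -0.009 ] turn -0.0
```

Tilt is −2.6°, which the hole clearance of about 3.4° allows. To keep the knuckles off the standing roller, I'll insert about 35 mm, release and let it drop, then check the ball height.

```bash
python3 -m inch '[[[-0.1,-0.15,0,0],[-0.2,-0.3,0,0],[-0.3,-0.45,0,0],[-0.4,-0.6,0,0],[-0.5,-0.75,0,0],[-0.59,-0.88,0,0],[-0.67,-0.96,0,0],[-0.69,-0.96,0,0],[-0.69,-0.96,0,0]]]'
python3 -m inch '[[[0,-0.12,0,0],[0,-0.25,0,0],[0,-0.36,0,0],[0,-0.444,0,0],[0,-0.444,0.08,0],[0,-0.444,0.15,0],[0,-0.444,0.15,0],[0,-0.444,0.15,0]]]'
python3 - <<'E'
from tilt import *
p,d=snapshot("side");cv2.imwrite("pics/side8.png",p);tilt("side",p,d,.005,.095,.195,.012)
goal(.5262,.17,.372,-13.07)
cv2.imwrite("pics/crop8.png",cv2.resize(p[150:240,250:340],(590,590),interpolation=cv2.INTER_CUBIC))
E
```

```text
time_s: 19.58
eef_pos: [0.5006, 0.0643, 0.4108]
eef_rot: [-0.0, 0.994, -0.112, -0.001]
wrist_force: [0.9, 0.2, 0.1]
finger_gap: 0.0092
gripper_force: 44.0
time_s: 20.25
eef_pos: [0.5275, 0.1698, 0.3734]
eef_rot: [0.0, 0.993, -0.115, -0.001]
wrist_force: [0.4, -1.1, -0.5]
finger_gap: 0.0092
gripper_force: 44.1
side z,mid a,width,b (mm)
 [[ 1.16e+02 -1.00e+00  7.50e+00  6.20e+00]
 [ 1.22e+02  1.30e+00  7.00e+00  3.10e+00]
 [ 1.28e+02  5.00e-01  9.40e+00  2.40e+00]
 [ 1.34e+02  4.00e-01  9.30e+00  4.10e+00]
 [ 1.40e+02  2.00e-01  7.20e+00  3.70e+00]
 [ 1.46e+02  1.00e-01  9.00e+00  3.90e+00]
 [ 1.52e+02 -5.00e-01  9.10e+00  3.80e+00]
 [ 1.58e+02 -3.00e-01  9.00e+00  4.20e+00]
 [ 1.64e+02 -1.60e+00  9.40e+00  3.30e+00]
 [ 1.70e+02 -1.30e+00  9.20e+00  4.20e+00]
 [ 1.76e+02 -9.00e-01  9.50e+00  3.90e+00]
 [ 1.82e+02 -1.40e+00  7.00e+00  4.50e+00]
 [ 1.88e+02 -1.40e+00  9.30e+00  3.60e+00]
 [ 1.94e+02 -1.90e+00  8.90e+00  3.70e+00]]
tilt deg along tool x (top towards +) -1.67 along y -0.18
at [0.5275 0.1699 0.3746] yaw -13.15 -> shift frac [-0.0053  0.0007  0.0105] turn -0.003
```

View pics/crop8.png

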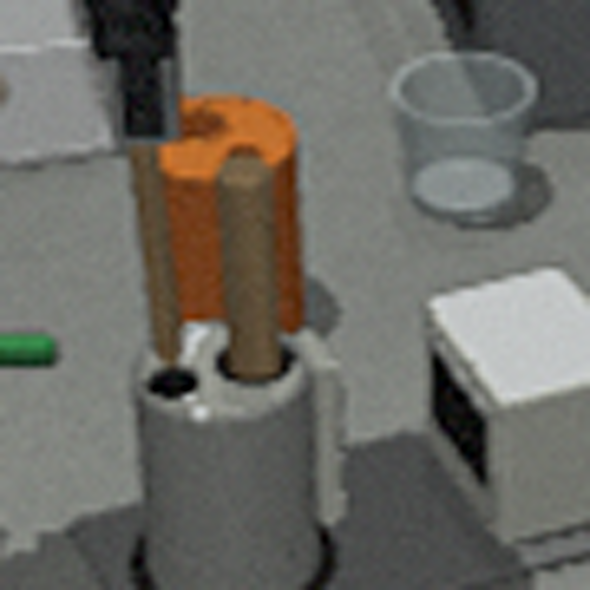

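The stylus foot, at crop (168,360), is right above the narrow hole at crop (173,381). Inserting it.

```bash
python3 -m inch '[[[-0.004,0,0.03,0],[-0.004,0,0.06,0],[-0.003,0,0.09,0],[-0.002,0,0.12,0],[-0.001,0,0.15,0],[0,0,0.18,0],[0,0,0.2,0],[0,0,0.21,0],[0,0,0.21,0]]]'
python3 -c "
from h import *
s=robot.state();print(s['wrist_force'],s['eef_pos'],s['moment'])"
```

```text
time_s: 21.05
eef_pos: [0.5269, 0.1706, 0.3216]
eef_rot: [0.0, 0.993, -0.114, -0.0]
wrist_force: [0.9, -0.9, -1.0]
finger_gap: 0.0095
gripper_force: 44.0
[ 0.93968636 -0.92352885 -1.02323244] [0.52693803 0.17063514 0.32164071] [-0.13745296 -0.18869774  0.01650295]
```

No contact force, so it went in. Release, rise, move aside and check both.

```bash
python3 -m inch '[[[0,0,0,0],[0,0,0,0],[0,0,0,0],[0,0,0,0],[0,0,0,0]]]' 0.35
python3 -m inch '[[[0,0,-0.1,0],[0,0,-0.25,0],[0,0,-0.35,0],[0,0,-0.35,0],[0,0,-0.35,0]]]'
python3 -m inch '[[[0,0.9,0,0],[0,0.9,0,0],[0,0.9,0,0],[0,0.9,0,0],[0,0.9,0,0],[0,0.9,0,0],[0,0.9,0,0]]]'
python3 - <<'E'
from cup import *
cup("c")
for n in("top","side"):
    P=cloud(n,np.load(f"pics/{n}_c.npy"))
    for nm,c in(("roller",(.5599,.1758)),("stylus",(.5275,.1697))):
        m=(np.hypot(P[...,0]-c[0],P[...,1]-c[1])<.018)&(P[...,2]>.10)&(P[...,2]<.23);q=P[m];print(n,nm,len(q),"zmax",np.sort(q[:,2])[-8:].round(4),"top xy",q[q[:,2]>q[:,2].max()-.012].mean(0).round(4),"low xy",q[q[:,2]<.115].mean(0).round(4))
# cup body axis from side+top clouds and reader
p=cv2.imread("pics/top_c.png");s=cv2.imread("pics/side_c.png")
cv2.imwrite("pics/crop9.png",np.hstack([cv2.resize(s[150:260,250:360],(400,400),interpolation=cv2.INTER_CUBIC),cv2.resize(p[180:295,185:270],(400,400),interpolation=cv2.INTER_CUBIC)]))
E
```

```text
time_s: 21.47
eef_pos: [0.5269, 0.1707, 0.3224]
eef_rot: [-0.0, 0.994, -0.114, 0.0]
wrist_force: [-0.8, -0.4, 0.1]
finger_gap: 0.03
gripper_force: 0.0
time_s: 21.88
eef_pos: [0.5268, 0.1707, 0.4108]
eef_rot: [-0.0, 0.993, -0.114, 0.001]
wrist_force: [0.0, 0.7, -0.8]
finger_gap: 0.0298
gripper_force: 0.0
time_s: 22.47
eef_pos: [0.4753, -0.0514, 0.4085]
eef_rot: [0.0, 0.993, -0.116, -0.001]
wrist_force: [-0.7, 0.9, -0.1]
finger_gap: 0.0298
gripper_force: 0.0
top [(7.9, array([0.519 , 0.1411])), (9.2, array([0.5277, 0.169 ])), (14.2, array([0.5589, 0.1739]))]
top cup c [0.524  0.1572] yaw 72.84 len 0.0293
top cup c [0.5457 0.1719] yaw 8.91 len 0.0317
side [(20.5, array([0.5101, 0.1991]))]
top roller 164 zmax [0.178  0.178  0.1782 0.1785 0.1787 0.1787 0.1788 0.18  ] top xy [0.5597 0.1756 0.1752] low xy [0.5568 0.1704 0.1068]
top stylus 65 zmax [0.1745 0.1747 0.1757 0.1758 0.1768 0.1769 0.177  0.1786] top xy [0.5228 0.1724 0.1735] low xy [0.5254 0.1672 0.1068]
side roller 261 zmax [0.178  0.1782 0.1782 0.1786 0.179  0.179  0.1796 0.1804] top xy [0.5594 0.1721 0.175 ] low xy [0.5587 0.1679 0.1075]
side stylus 112 zmax [0.1685 0.1712 0.1719 0.1725 0.1741 0.1757 0.1774 0.178 ] top xy [0.5238 0.1694 0.1717] low xy [0.5264 0.1678 0.1076]
```

View pics/crop9.png

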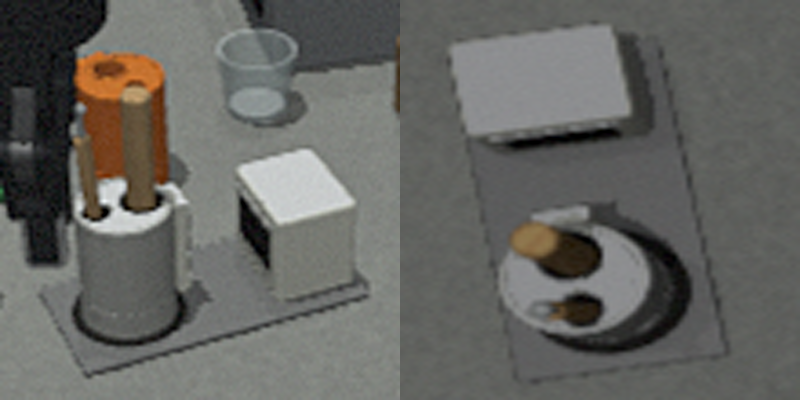

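Both tools stand fully down. The tops read about 0.175 in both views, with the roller at side crop (137,95) and the ball up at (80,110). The tag is toward the window. Last, a more careful check of the cup's centring and yaw against the reader.

Run:
```python
from h import *
from scipy.optimize import least_squares
ds=[];gs=[]
for i in range(6):
    p,d=snapshot("top");ds.append(d);gs.append(p.astype(float))
d=np.median(ds,0);p=np.mean(gs,0).astype(np.uint8);P=cloud("top",d)
def sel(lo,hi,u0,u1,v0,v1):
    m=(P[...,2]>lo)&(P[...,2]<hi);k=np.zeros_like(m);k[v0:v1,u0:u1]=1;return P[m&k]
r=sel(.07,.083,190,245,178,228);rc,sz,an=cv2.minAreaRect((r[:,:2]*1000).astype(np.float32));print("block",rc,sz,an)
th=np.radians(an);ex=np.array([np.cos(th),np.sin(th)]);ey=np.array([-ex[1],ex[0]]);pad=np.array(rc)-125*ex;print("pad from block",pad)
c=sel(.086,.1,195,262,222,295)[:,:2]*1000
h=cv2.convexHull(c.astype(np.float32))[:,0]
loc=lambda q:np.c_[(q-pad)@ex,(q-pad)@ey]
L=loc(h);k=L[:,0]<27   # leave tag out
f=least_squares(lambda t:np.hypot(L[k,0]-t[0],L[k,1]-t[1])-t[2],[0,0,33],loss="soft_l1");print("cup rim in reader frame",f.x.round(2))
c2=loc(c);t=c2[c2[:,0]-f.x[0]>34.5]-f.x[:2];print("tag pts",len(t),t.mean(0).round(2),"tag bearing err deg",np.degrees(np.arctan2(t[:,1].mean(),t[:,0].mean())).round(2),cv2.minAreaRect(t.astype(np.float32)))
# cup bottom rim / pad offset in the side picture
# pad vs cup foot: columns of side image
s,sd=snapshot("side");S=cloud("side",sd);q=S[(S[...,2]>.02)&(S[...,2]<.085)&(np.hypot(S[...,0]-.546,S[...,1]-.172)<.036)][:,:2]*1000
L=loc(q);k=(L[:,0]<20);f2=least_squares(lambda t:np.hypot(L[k,0]-t[0],L[k,1]-t[1])-33,[0,0],loss="soft_l1");print("side body axis in reader frame",f2.x.round(2))
r=S[(S[...,2]>.074)&(S[...,2]<.081)&(np.hypot(S[...,0]-.67,S[...,1]-.193)<.06)];rc,sz,an=cv2.minAreaRect((r[:,:2]*1000).astype(np.float32));print("side block",rc,sz,an)
```

```text
block (669.8988037109375, 193.0814666748047) (59.772071838378906, 76.18739318847656) 9.566061019897461
pad from block [546.63697258 172.30838346]
cup rim in reader frame [ 0.31  0.69 32.37]
tag pts 42 [38.25 -0.53] tag bearing err deg -0.8 ((38.283546447753906, -0.14452457427978516), (23.752771377563477, 7.055076599121094), 89.55130767822266)
side body axis in reader frame [0.78 1.09]
side block (669.5900268554688, 191.62799072265625) (60.200443267822266, 80.21105194091797) 8.367730140686035
```

The cup is within about 1 mm and 1° of square, and the robot is clear of everything. Handing in.

```bash
python3 -c "
from workcell import robot
print(robot.job_done())"
```

```text
the job is handed in; nothing more can be done
None
```

I handed the job in after about 23 s of robot time: the cup stands within about 1 mm of the pad's centre with its tag within about 1° of square to the window, the roller is fully down in the wide hole and the stylus fully down in the narrow hole, ball up; I moved nothing else, though I did not re-measure the bystanders.

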